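# Change over the flanges of an indexing station

## Robot

A 6-joint arm with a two-finger parallel gripper is mounted at the origin on the work surface. World frame = base frame: x ahead of the robot, y to its left, z up, the work surface at z = 0. Lengths are in m, angles in rad, forces in N, time in s.
With the tool pointing down it reaches from about 0.275 to 0.825 m from the base axis. Payload 4.9 kg.
Tool frame: the origin (TCP) lies midway between the tips of the shut fingers; the grasp point (between the pads) lies 19 mm behind it; z points along the fingers, y is the direction in which the jaws open and shut (so a half turn about z gives the same grasp; the last joint's range is limited). The gripper opens to 85 mm and grips with 20 to 120 N. Pads are 22 mm wide; open, the fingers measure 114 mm over their backs; the gripper's body (76 mm by 85 mm) begins 54 mm behind the grasp point. The pads swing forward as they close: fully open they stand 13 mm farther back than shut.
Start: joints at [-1.38, 0.326, -0.193, 1.052, 0, 1.437], TCP at [0.176, -0.521, 0.231] pointing down, gripper open.
Joint ranges: [-2.65, 2.65], [-0.97, 1.79], [-1.3, 1.35], [-1.93, 2.1], [-1.47, 1.37], [-3.14, 3.14]. Speed limits (rad/s): [2.57, 2.57, 3.14, 3.14, 3.14, 3.14].

## Interface

Orientations are given as a rotation vector (axis times angle).
In Python, from bench import * gives the robot as it stands.
- The arm moves only by the tool drive_tool, never from a script. Its argument "plan" is a list of rows, each a list of 4 numbers: the shift along the world's x, y, z in mm, then the turn about the world's z in rad. A call has exactly 10 rows; each row is the pose to reach, as a shift and turn from the pose measured when the call began; what a row does not reach only later rows make up. A row lasts 1/10 s, in which the tool goes at most 50 mm and 8.59 degrees, less where a joint would pass 70% of its speed; a pose out of reach is approached as far as the arm can. A call with a gripper value outside its range is refused whole. "gripper" is the gripper's target within -1 to 1 (fully open at 1, half-way at 0, shut at -1), set as the call begins (left out, the last holds). The fingers move at their own pace and stop on an object; the grip force is fixed at half the most. Time passes only in rows, so rows that repeat a pose let the fingers close, or fill a call up. It gives the time, the measured TCP pose, the force and the opening at its end, in the units of the state.
- state(): the state, without advancing time (a new reading comes with each control period).
- camera(name): name is "side" or "top"; returns (picture, depth): 400x640x3 uint8, red, green, blue; 400x640 float32, m along the optical axis (not along the pixel's ray), 0 where there is no reading.
- calibration(name): a dict with "fx", "fy", "cx", "cy" (pixels), "extrinsics" (4x4, takes a point from world to camera coordinates). Camera axes: x right, y up, looking along -z (the intrinsics and any distortion apply to the point x, -y, -z); pixel columns grow to the right and rows downward; lengths in m; the calibration is good to about 2 mm. A picture is of the moment at which its call begins. calibration takes no time and is no camera call.
- sign_off(): hands the job in, once; it reports no verdict.
The state is a dict: "time": time; "joint_pos": joint angles; "joint_velocities": joint speeds; "tau": joint torques, N m; "ee_pos": TCP position; "eef_rot": TCP orientation; "contact_force": force on the tool from outside, world axes, zero at the start; "ft_torque": the same for the moment, N m; "finger_gap": finger opening in m.
Only numpy, scipy, OpenCV 4.12 (cv2) and the standard library are available. Lean on these libraries where they do the work, as an engineer would, in place of code of your own. Each camera call takes 0.05 s, during which the arm holds its last target. There are 200 camera calls.

## Task

Change the indexing station over: of the four flanges in a row on the rail, mount the one whose bolt holes match the three studs of the stud plate, so that it sits flat on the plate over all the studs. Move the other three into the pockets of the tray, one to a pocket and lying flat, in the reverse order: of these three, the one that was nearest the rail's red end goes into the pocket farthest from the tray's red end, and so on. Keep every flange upright throughout.

Things in the scene. Friction and masses are not known exactly. Their poses are not given: they have to be found in the camera images.
- flange_tri: Loose flange, about 0.22 kg: bare pale grey aluminium plate with three 16 mm through holes at (22, 22), (22, -22) and (-23, 0) mm in its frame; plate 72 x 72 x 8 mm with an upright round steel boss at its centre (24 mm diameter, top 52 mm above the underside) to grip from above. Origin: centre of the underside; z up. Starts level on its own seat, axes within 0.1 rad of the seat's.
- flange_four: Loose flange, about 0.22 kg: brass-coloured plate with four 16 mm through holes at (+-22, +-22) mm, one near each corner; plate 72 x 72 x 8 mm with an upright round steel boss at its centre (24 mm diameter, top 52 mm above the underside) to grip from above. Origin: centre of the underside; z up. Starts level on its own seat, axes within 0.1 rad of the seat's.
- flange_two: Loose flange, about 0.22 kg: blue plate with two 16 mm through holes at (23, 0) and (-23, 0) mm, either side of the boss; plate 72 x 72 x 8 mm with an upright round steel boss at its centre (24 mm diameter, top 52 mm above the underside) to grip from above. Origin: centre of the underside; z up. Starts level on its own seat, axes within 0.1 rad of the seat's.
- flange_corner: Loose flange, about 0.22 kg: green plate with three 16 mm through holes near three corners, (22, 22), (22, -22), (-22, -22) mm; plate 72 x 72 x 8 mm with an upright round steel boss at its centre (24 mm diameter, top 52 mm above the underside) to grip from above. Origin: centre of the underside; z up. Starts level on its own seat, axes within 0.1 rad of the seat's.
- seat_tri: Fixed black seat 80 x 80 x 8 mm, one of four in a row (pitch 86 mm, order varies) on an aluminium rail 400 mm long, 20 mm high. The aluminium flange starts on it. Origin: centre of its underside, 20 mm above the table; top 8 mm higher. Its y axis runs along the rail towards the rail's red end block (34 mm high).
- seat_four: Fixed black seat 80 x 80 x 8 mm, one of four in a row (pitch 86 mm, order varies) on an aluminium rail 400 mm long, 20 mm high. The brass-coloured flange starts on it. Origin: centre of its underside, 20 mm above the table; top 8 mm higher. Its y axis runs along the rail towards the rail's red end block (34 mm high).
- seat_two: Fixed black seat 80 x 80 x 8 mm, one of four in a row (pitch 86 mm, order varies) on an aluminium rail 400 mm long, 20 mm high. The blue flange starts on it. Origin: centre of its underside, 20 mm above the table; top 8 mm higher. Its y axis runs along the rail towards the rail's red end block (34 mm high).
- seat_corner: Fixed black seat 80 x 80 x 8 mm, one of four in a row (pitch 86 mm, order varies) on an aluminium rail 400 mm long, 20 mm high. The green flange starts on it. Origin: centre of its underside, 20 mm above the table; top 8 mm higher. Its y axis runs along the rail towards the rail's red end block (34 mm high).
- tray: Fixed grey tray, three blue-floored pockets in a row, each 88 mm square inside; fences 4 mm high and thick. Origin: centre of the underside, below the middle pocket; pocket floors 12 mm above it. Its y axis runs along the row to the red end block (30 mm high): pocket centres at x = 0, y = +92 (by the red end), 0, -92 mm. Lies left or right of the stud plate.
- stud_plate: Fixed white plastic plate 84 x 84 x 12 mm with three upright black studs, 6 mm diameter, tapered tips, 14 mm tall above its top, at (22, 22), (22, -22), (-23, 0) mm in its frame. Origin: centre of the underside; top 12 mm higher. The matching flange drops flat onto it when centres and x, y axes are in line (about 4 mm of play each way).
Mind the look-alikes: they are no part of the job. Several things have the shape of the flange_two; the one meant has the colours described above.

How it is judged:
By the outcome, as a careful person would: the job done as asked, in the order asked, and still so for the second after the job is handed in, with the robot touching nothing.
It also fails if it takes over 96 s, if anything falls off the work surface, if the arm or the gripper's body presses on something with over 40 N, if the wrist force passes 120 N, or if a joint passes its speed limit or range.

## Working session

There is one attempt and no reset: what is moved stays moved. The work goes in short steps, Python scripts to look and compute and a tool call to move; the robot and the scene stay as the last step left them, time stands still between calls to the robot, and variables do not carry over. Pictures are saved under pics/ and viewed, about 12 in all and at most 16, crops included, and the job is handed in when it is done.

Besides the shell and the picture viewer there is one more tool, called as name([rows], argument=value, ...), one row to a line, values as JSON. drive_tool: Moves the arm, as the interface text tells. Its arguments: {"type":"object","properties":{"plan":{"type":"array","items":{"type":"array","items":{"type":"number"}}},"gripper":{"type":"number"}},"required":["plan"]}

```bash
ls; mkdir -p pics; python3 - <<'E'
from bench import *
import cv2,numpy as np
for n in("top","side"):
    p,d=camera(n); np.savez(f"pics/{n}0.npz",p=p,d=d); cv2.imwrite(f"pics/{n}0.png",p[:,:,::-1])
    c=calibration(n); print(n,{k:np.round(v,4).tolist() for k,v in c.items()})
s=state(); print({k:np.round(v,3).tolist() for k,v in s.items()})
E
```

```text
pics
top {'fx': 364.9734, 'fy': 364.9734, 'cx': 325.5498, 'cy': 203.0816, 'extrinsics': [[-0.02, -0.9997, -0.0168, -0.0218], [0.9944, -0.0216, 0.1032, -0.6349], [-0.1035, -0.0147, 0.9945, -0.7931], [0.0, 0.0, 0.0, 1.0]]}
side {'fx': 399.8282, 'fy': 399.8282, 'cx': 320.6838, 'cy': 205.3743, 'extrinsics': [[-0.8845, -0.4665, -0.0027, 0.5227], [0.3118, -0.5955, 0.7403, -0.2716], [-0.347, 0.654, 0.6722, -0.6596], [0.0, 0.0, 0.0, 1.0]]}
{'time': 0.1, 'joint_pos': [-1.38, 0.327, -0.193, 1.052, 0.0, 1.437], 'joint_velocities': [-0.001, -0.001, 0.001, -0.0, 0.001, 0.001], 'tau': [0.001, -44.424, 26.304, 0.008, -0.0, -0.0], 'ee_pos': [0.175, -0.521, 0.231], 'eef_rot': [-3.099, -0.508, 0.0], 'contact_force': [-0.104, 0.066, -0.285], 'ft_torque': [0.038, -0.004, 0.009], 'finger_gap': 0.085}
```

View pics/top0.png

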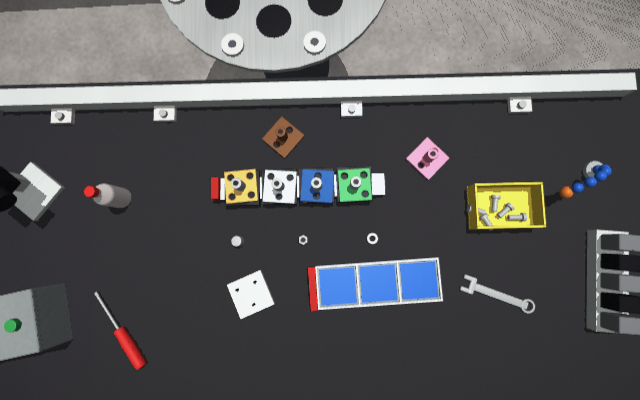

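View pics/side0.png

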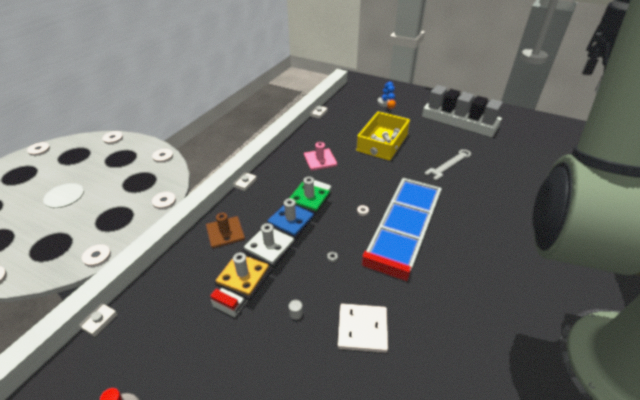

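Top view: the rail has its red end on the left at (215,188). From there the row runs brass (240,187), aluminium (280,187), blue (317,186), green (354,185). The stud plate is at (250,294), and the tray is at (378,284) with its red end on the left.

Candidates shaped like flange_two are brown (283,137), pink (428,158) and blue (317,186). The blue one on the rail seat fits the description. I'll confirm it in a crop while measuring.

```bash
cat > h.py <<'E'
import cv2,numpy as np
from bench import *
def ray(n,uv):
    c=calibration(n); E=np.array(c["extrinsics"]); uv=np.atleast_2d(np.asarray(uv,float))
    d=np.c_[(uv[:,0]-c["cx"])/c["fx"],-(uv[:,1]-c["cy"])/c["fy"],-np.ones(len(uv))]@E[:3,:3]
    return -E[:3,:3].T@E[:3,3],d
def onz(n,uv,z):
    o,d=ray(n,uv); return (o+d*((z-o[2])/d[:,2])[:,None])
def dep(n,uv,d):  # points from depth
    o,r=ray(n,uv); uv=np.atleast_2d(uv).astype(int); return o+r*d[uv[:,1],uv[:,0]][:,None]
def cross(u,v):   # nearest point of a top and a side ray, miss distance
    o1,a=ray("top",u); o2,b=ray("side",v); a,b=a[0],b[0]
    t=np.linalg.lstsq(np.c_[a,-b],o2-o1,rcond=None)[0]; p,q=o1+a*t[0],o2+b*t[1]
    return (p+q)/2,np.linalg.norm(p-q)
E
python3 - <<'E'
from h import *
a=cv2.imread("pics/top0.png"); b=cv2.imread("pics/side0.png")
t=cv2.resize(a[160:215,205:395],None,fx=4.2,fy=4.2,interpolation=cv2.INTER_CUBIC)
u=cv2.resize(a[255:325,215:405][:, :],None,fx=4.2,fy=4.2,interpolation=cv2.INTER_CUBIC)
cv2.imwrite("pics/c1.png",np.vstack([t,u]))
s=cv2.resize(b[165:355,205:445],None,fx=3.1,fy=3.1,interpolation=cv2.INTER_CUBIC); cv2.imwrite("pics/c2.png",s)
z=np.load("pics/top0.npz")
for p in [(240,187),(272,200),(280,185),(317,183),(354,181),(238,290),(337,285),(378,284),(420,281),(300,220)]: print(p,np.round(dep("top",p,z["d"])[0],4))
E
```

```text
(240, 187) [0.6691 0.1491 0.0735]
(272, 200) [0.6439 0.0863 0.0332]
(280, 185) [0.6706 0.0614 0.0792]
(317, 183) [ 0.6733 -0.0182  0.0786]
(354, 181) [ 0.6753 -0.0976  0.0817]
(238, 290) [0.4428 0.167  0.0166]
(337, 285) [ 0.4493 -0.057   0.012 ]
(378, 284) [ 0.4498 -0.1498  0.0115]
(420, 281) [ 0.4548 -0.2448  0.0114]
(300, 220) [5.991e-01 2.610e-02 3.000e-04]
```

View pics/c1.png

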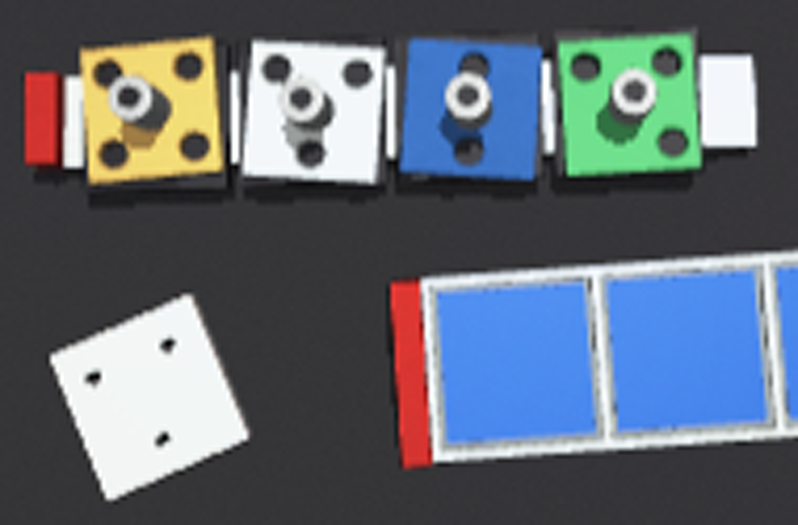

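View pics/c2.png

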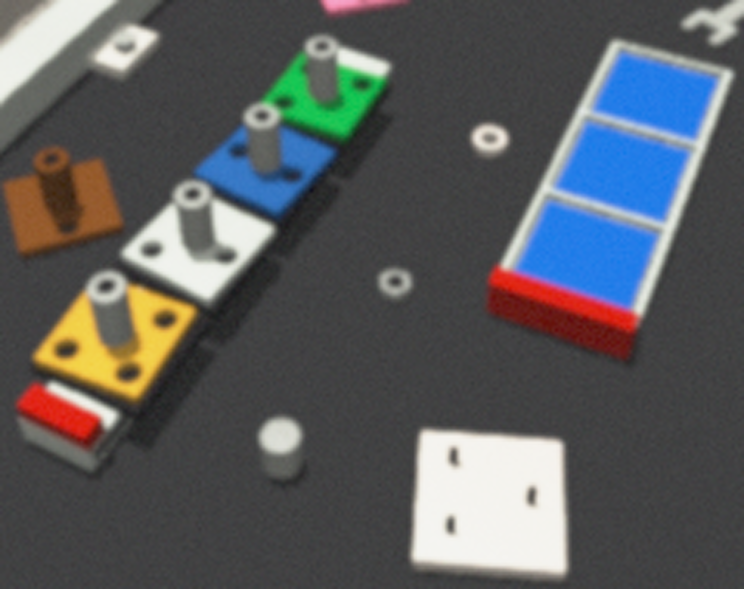

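The crops confirm it. The aluminium flange has its hole pair on the +x side (c1 at (277,68), (357,72), with the third at (311,153)). The stud plate has the same pattern, turned by about +20°. The blue flange is third from the red end, and the brown and pink pieces are loose decoys. Next I'll measure exactly.

```bash
cat > m.py <<'E'
from h import *
H=lambda p:cv2.cvtColor(p,cv2.COLOR_RGB2HSV)
R={"brass":((15,90,90),(32,255,255)),"blue":((100,120,50),(125,255,255)),"green":((50,90,60),(80,255,255)),"white":((0,0,215),(180,30,255))}
def quad(n,p,col,box,z):
    x0,y0,x1,y1=box; m=cv2.inRange(H(p),*R[col])[y0:y1,x0:x1]
    m=cv2.morphologyEx(m,cv2.MORPH_OPEN,np.ones((3,3)))
    c=max(cv2.findContours(m,cv2.RETR_EXTERNAL,cv2.CHAIN_APPROX_NONE)[0],key=cv2.contourArea)
    c=cv2.convexHull(c)[:,0]+[x0,y0]
    w=onz(n,c,z)[:,:2]*1000
    (cx,cy),(a,b),an=cv2.minAreaRect(w.astype(np.float32))
    return [round(float(v),1) for v in (cx,cy,a,b,(an+45)%90-45)]
def blobs(p,box,thr,lo,hi):
    x0,y0,x1,y1=box; g=cv2.resize(cv2.cvtColor(p,cv2.COLOR_RGB2GRAY)[y0:y1,x0:x1],None,fx=4,fy=4,interpolation=cv2.INTER_CUBIC)
    n,l,s,c=cv2.connectedComponentsWithStats((g<thr).astype(np.uint8))
    return [((c[i]-1.5)/4+[x0,y0],s[i,4]/16) for i in range(1,n) if lo<s[i,4]/16<hi]
E
python3 - <<'E'
from m import *
p=np.load("pics/top0.npz")["p"]; q=np.load("pics/side0.npz")["p"]
for c,b in [("brass",(220,160,262,212)),("white",(262,160,299,212)),("blue",(298,160,336,212)),("green",(335,160,374,212))]: print(c,"top",quad("top",p,c,b,.036))
print("plate top",quad("top",p,"white",(220,260,285,325),.012))
for b in [(317,262,358,310),(358,262,399,310),(399,255,440,310)]: print("pocket",quad("top",p,"blue",b,.012))
for k,c,b,z in [("plate","white",(330,295,395,355),.012),("brass","brass",(205,235,272,300),.036),("tri","white",(240,215,296,265),.036),("blue","blue",(265,195,318,240),.036),("green","green",(285,178,335,212),.036)]: print(k,"side",quad("side",q,c,b,z))
print("studs",[(np.round(c,1),a) for c,a in blobs(p,(228,272,274,318),120,1,20)],[(np.round(c,1),a) for c,a in blobs(q,(340,305,388,348),120,1,20)])
print("holes",[(np.round(c,1),a,onz("top",c,.036)[0].round(4)) for c,a in blobs(p,(264,170,297,203),120,5,40)])
# boss tops: crop px in c1 /4.2, c2 /3.1
for k,u,v in [("brass",(129,98),(108,286)),("tri",(301,98),(193,195)),("blue",(468,96),(262,116)),("green",(634,92),(321,46))]:
    u=np.array(u)/4.2-.4+[205,160]; v=np.array(v)/3.1-.35+[205,165]
    print(k,"boss",onz("top",u,.08)[0].round(4),onz("side",v,.08)[0].round(4),cross(u,v))
E
```

```text
brass top [678.0, 157.1, 75.2, 73.8, 4.5]
white top [674.0, 58.7, 50.5, 71.1, -1.2]
blue top [674.0, -15.8, 72.3, 74.1, -5.0]
green top [674.6, -100.8, 74.5, 72.9, 2.2]
plate top [432.5, 140.7, 81.2, 81.8, 22.6]
pocket [447.4, -57.7, 78.8, 79.5, 3.0]
pocket [452.1, -149.5, 78.8, 79.5, 3.0]
pocket [456.8, -241.2, 78.9, 79.8, 2.9]
plate side [432.1, 142.3, 82.5, 82.8, 22.7]
brass side [677.5, 158.7, 78.7, 80.6, 4.0]
tri side [679.0, 87.0, 37.9, 79.4, -23.8]
blue side [673.4, -15.1, 81.0, 80.5, -5.9]
green side [674.5, -96.0, 80.1, 79.6, 1.8]
studs [(array([254.5, 281.7]), np.float64(6.1875)), (array([236.8, 289.5]), np.float64(6.8125)), (array([253.2, 304.1]), np.float64(5.5625))] [(array([350.8, 311.8]), np.float64(4.75)), (array([376. , 324.6]), np.float64(4.8125)), (array([349.9, 334. ]), np.float64(4.6875))]
holes [(array([290.3, 170. ]), np.float64(13.6875), array([0.7115, 0.0437, 0.036 ])), (array([270.4, 175.9]), np.float64(31.5625), array([0.6989, 0.0891, 0.036 ])), (array([289.6, 177.1]), np.float64(30.6875), array([0.6952, 0.0454, 0.036 ])), (array([295.7, 192.8]), np.float64
[... 227 characters left out ...]
np.float64(34.6875), array([0.6528, 0.0712, 0.036 ])), (array([268.3, 202.1]), np.float64(8.9375), array([0.6391, 0.0942, 0.036 ]))]
brass boss [0.6772 0.1577 0.08  ] [0.677  0.1576 0.08  ] (array([0.67709406, 0.15761826, 0.08004678]), np.float64(0.0002183393925314174))
tri boss [0.6752 0.0693 0.08  ] [0.6743 0.0704 0.08  ] (array([0.67527244, 0.06942567, 0.07869456]), np.float64(0.00029807991598803887))
blue boss [ 0.6743 -0.0162  0.08  ] [ 0.6745 -0.0152  0.08  ] (array([ 0.67469709, -0.01605019,  0.07920656]), np.float64(0.0006118956824651769))
green boss [ 0.6744 -0.101   0.08  ] [ 0.6761 -0.1012  0.08  ] (array([ 0.67496698, -0.10061844,  0.08068532]), np.float64(0.0014132369788681105))
```

Both views agree. The bosses cross at z≈0.08 on an 86 mm pitch, the pocket pitch is 92 mm, and the plates measure about 72 mm and 82 mm. The green flange has loose tolerance, so I'll start with it and head towards (675,-101).

drive_tool([
  [35, 29, -5],
  [70, 58, -10],
  [105, 87, -15],
  [140, 116, -20],
  [175, 145, -25],
  [210, 174, -30],
  [245, 203, -35],
  [280, 232, -40],
  [315, 261, -45],
  [350, 290, -50],
], gripper=1)

```text
invalid input
```

```bash
python3 - <<'E'
from m import *
s=state(); print(s["time"],np.round(s["ee_pos"],4),np.round(s["joint_pos"],2),np.round(s["eef_rot"],3))
# stud check
for u,v in [((254.5,281.7),(376,324.6)),((254.5,281.7),(350.8,311.8)),((236.8,289.5),(376,324.6)),((236.8,289.5),(349.9,334)),((253.2,304.1),(376,324.6))]: print(u,v,*[np.round(x*1000,1) for x in cross(u,v)])
E
```

```text
0.1 [ 0.1754 -0.5207  0.2306] [-1.38  0.33 -0.19  1.05  0.    1.44] [-3.099 -0.508  0.   ]
(254.5, 281.7) (376, 324.6) [436.  127.3  -4.2] 46.6
(254.5, 281.7) (350.8, 311.8) [460.8 129.6  16.9] 0.4
(236.8, 289.5) (376, 324.6) [427.  156.3  44.5] 42.7
(236.8, 289.5) (349.9, 334) [444.  170.   15.9] 0.3
(253.2, 304.1) (376, 324.6) [411.  132.5  16.6] 0.2
```

The studs check out: each pair of rays misses by 0.4 mm or less, the pair-to-third spacing is 45 mm, the centre is (432.2,141.4) and the yaw is 22.7°. The call was refused because each row needs 4 numbers, so I'll add the turn.

drive_tool([
  [35, 29, -5, 0],
  [70, 58, -10, 0],
  [105, 87, -15, 0],
  [140, 116, -20, 0],
  [175, 145, -25, 0],
  [210, 174, -30, 0],
  [245, 203, -35, 0],
  [280, 232, -40, 0],
  [315, 261, -45, 0],
  [350, 290, -50, 0],
], gripper=1)

```text
time: 1.1
ee_pos: [0.5265, -0.2291, 0.1801]
eef_rot: [-3.098, -0.508, 0.001]
contact_force: [0.3, -1.1, -0.5]
finger_gap: 0.0854
```

```bash
python3 - <<'E'
from m import *
s=state(); print(s["time"],np.round(s["ee_pos"],4),np.round(s["joint_pos"],2),np.round(s["eef_rot"],3))
E
```

```text
1.1 [ 0.5265 -0.2291  0.1801] [-0.54  0.41 -0.21  0.96  0.    2.28] [-3.098e+00 -5.080e-01  1.000e-03]
```

drive_tool([
  [20, 16, 0, 0.13],
  [40, 32, 0, 0.26],
  [60, 50, 0, 0.4],
  [80, 68, 0, 0.54],
  [100, 86, 0, 0.68],
  [118, 102, -10, 0.82],
  [134, 116, -25, 0.96],
  [148, 128, -45, 1.1],
  [148.5, 128, -60, 1.2],
  [148.5, 128, -75, 1.2],
])

```text
time: 2.1
ee_pos: [0.6747, -0.1004, 0.1034]
eef_rot: [-2.269, -2.169, 0.004]
contact_force: [0.6, -0.6, 0.6]
finger_gap: 0.0853
```

```bash
python3 - <<'E'
from m import *
s=state(); print(s["time"],np.round(s["ee_pos"],4),np.round(s["joint_pos"],2),np.round(s["eef_rot"],3))
p,d=camera("side"); cv2.imwrite("pics/s1.png",cv2.resize(p[80:280,180:420,::-1],None,fx=3,fy=3))
E
```

```text
2.1 [ 0.6747 -0.1004  0.1034] [-0.26  0.67  0.03  0.94 -0.    1.36] [-2.269 -2.169  0.004]
```

View pics/s1.png

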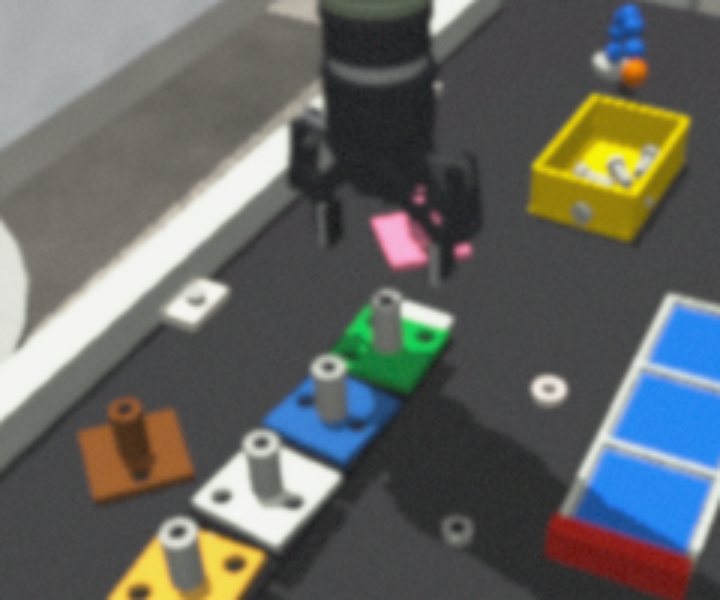

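The open jaws straddle the green boss (crop (387,300)) along x, well clear of its neighbours. Going down now, then gripping.

drive_tool([
  [0, -0.5, -10, 0],
  [0, -0.5, -22, 0],
  [0, -0.5, -34, 0],
  [0, -0.5, -44, 0],
  [0, -0.5, -51, 0],
  [0, -0.5, -55, 0],
  [0, -0.5, -55, 0],
  [0, -0.5, -55, 0],
  [0, -0.5, -55, 0],
  [0, -0.5, -55, 0],
])

```text
time: 3.15
ee_pos: [0.6734, -0.101, 0.0463]
eef_rot: [-2.27, -2.165, 0.006]
contact_force: [-0.3, 0.3, 0.1]
finger_gap: 0.0852
```

drive_tool([
  [0, 0, 0, 0],
  [0, 0, 0, 0],
  [0, 0, 0, 0],
  [0, 0, 0, 0],
  [0, 0, 0, 0],
  [0, 0, 0, 0],
  [0, 0, 0, 0],
  [0, 0, 0, 0],
  [0, 0, 0, 0],
  [0, 0, 0, 0],
], gripper=-1)

```text
time: 4.15
ee_pos: [0.6736, -0.1011, 0.0466]
eef_rot: [-2.271, -2.165, 0.006]
contact_force: [-1.0, -0.2, 4.9]
finger_gap: 0.0228
```

drive_tool([
  [0, 0, 8, 0],
  [0, 0, 24, 0],
  [0, 0, 44, 0],
  [0, 0, 64, 0],
  [-8, 0, 74, 0],
  [-32, 0, 76, 0],
  [-62, 2, 76, 0],
  [-92, 7, 76, 0],
  [-122, 14, 76, 0],
  [-150, 20, 76, 0.01],
])

```text
time: 5.15
ee_pos: [0.5208, -0.0805, 0.122]
eef_rot: [-2.258, -2.175, 0.007]
contact_force: [1.1, -0.9, -1.3]
finger_gap: 0.0223
```

drive_tool([
  [-20, 6, 0, 0],
  [-42, 13, 0, 0],
  [-62, 19, -5, 0],
  [-75, 23, -18, 0],
  [-75, 23, -36, 0],
  [-75, 23, -56, 0],
  [-75, 23, -72, 0],
  [-75, 23, -83, 0],
  [-75, 23, -88, 0],
  [-75, 23, -90, 0],
])

```text
time: 6.15
ee_pos: [0.4453, -0.0574, 0.0316]
eef_rot: [-2.258, -2.175, 0.008]
contact_force: [-0.7, -0.1, -2.4]
finger_gap: 0.0224
```

drive_tool([
  [0, 0, 0, 0],
  [0, 0, 0, 0],
  [0, 0, 0, 0],
  [0, 0, 0, 0],
  [0, 0, 0, 0],
  [0, 0, 0, 0],
  [0, 0, 10, 0],
  [0, 0, 30, 0],
  [0, 0, 60, 0],
  [0, 0, 95, 0],
], gripper=1)

```text
time: 7.15
ee_pos: [0.4443, -0.0571, 0.1276]
eef_rot: [-2.257, -2.173, 0.009]
contact_force: [0.5, -0.3, -1.0]
finger_gap: 0.0857
```

drive_tool([
  [25, 4, 0, 0],
  [55, 9, 0, 0],
  [85, 15, 0, 0],
  [115, 21, 0, 0],
  [145, 27, 0, 0],
  [175, 32, 0, 0],
  [200, 37, 0, 0],
  [220, 40, -5, 0],
  [229, 41, -14, 0],
  [230, 41, -24, 0],
])

```text
time: 8.15
ee_pos: [0.675, -0.0161, 0.1032]
eef_rot: [-2.257, -2.174, 0.009]
contact_force: [-0.5, 0.9, -0.2]
finger_gap: 0.0853
```

```bash
python3 - <<'E'
from m import *
s=state(); print(s["time"],np.round(s["ee_pos"],4),np.round(s["joint_pos"],2))
p,d=camera("side"); cv2.imwrite("pics/s2.png",cv2.resize(p[100:360,190:450,::-1],None,fx=2.3,fy=2.3))
for z in(.02,): print("green",quad("side",p,"green",(360,180,450,280),z))
print("blue",quad("side",p,"blue",(265,195,318,240),.036))
E
```

```text
8.15 [ 0.675  -0.0161  0.1032] [-0.13  0.66  0.01  0.93  0.    1.47]
green [445.1, -57.8, 70.5, 72.3, 3.0]
blue [673.6, -14.0, 82.0, 79.3, -4.4]
```

View pics/s2.png

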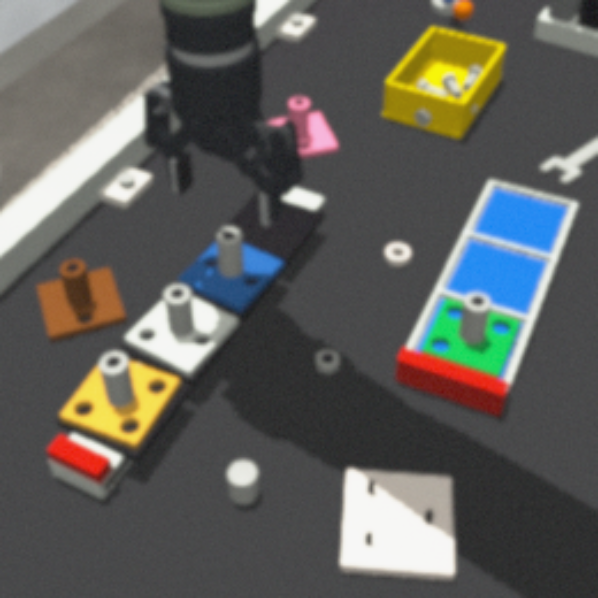

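The picture shows green flat in the red-end pocket (crop (475,335)), centred to about 2 mm. The jaws are over the blue boss (230,240). Next is blue.

drive_tool([
  [0, 0, -10, 0],
  [0, 0, -22, 0],
  [0, 0, -34, 0],
  [0, 0, -44, 0],
  [0, 0, -51, 0],
  [0, 0, -55, 0],
  [0, 0, -55, 0],
  [0, 0, -55, 0],
  [0, 0, -55, 0],
  [0, 0, -55, 0],
])

```text
time: 9.2
ee_pos: [0.6733, -0.0161, 0.0463]
eef_rot: [-2.255, -2.172, 0.012]
contact_force: [0.0, -0.1, 0.1]
finger_gap: 0.0851
```

drive_tool([
  [0, 0, 0, 0],
  [0, 0, 0, 0],
  [0, 0, 0, 0],
  [0, 0, 0, 0],
  [0, 0, 0, 0],
  [0, 0, 0, 0],
  [0, 0, 0, 0],
  [0, 0, 0, 0],
  [0, 0, 0, 0],
  [0, 0, 0, 0],
], gripper=-1)

```text
time: 10.2
ee_pos: [0.6735, -0.0161, 0.0468]
eef_rot: [-2.256, -2.173, 0.011]
contact_force: [-2.1, 0.3, 4.7]
finger_gap: 0.0224
```

drive_tool([
  [0, 0, 8, 0],
  [0, 0, 24, 0],
  [0, 0, 44, 0],
  [0, 0, 64, 0],
  [-8, 0, 74, 0],
  [-32, -10, 76, 0.02],
  [-62, -28, 76, 0.05],
  [-92, -48, 76, 0.08],
  [-122, -68, 76, 0.11],
  [-150, -88, 76, 0.14],
])

```text
time: 11.2
ee_pos: [0.5207, -0.1042, 0.1221]
eef_rot: [-2.095, -2.326, 0.014]
contact_force: [-0.3, -0.4, -2.2]
finger_gap: 0.0223
```

drive_tool([
  [-20, -13, 0, 0],
  [-42, -28, 0, 0],
  [-60, -40, -5, 0],
  [-68, -45, -18, 0],
  [-68, -45, -36, 0],
  [-68, -45, -56, 0],
  [-68, -45, -72, 0],
  [-68, -45, -83, 0],
  [-68, -45, -88, 0],
  [-68, -45, -90, 0],
])

```text
time: 12.2
ee_pos: [0.4523, -0.1489, 0.0317]
eef_rot: [-2.095, -2.325, 0.014]
contact_force: [0.5, -0.5, -2.5]
finger_gap: 0.0225
```

drive_tool([
  [0, 0, 0, 0],
  [0, 0, 0, 0],
  [0, 0, 0, 0],
  [0, 0, 0, 0],
  [0, 0, 0, 0],
  [0, 0, 0, 0],
  [0, 0, 10, 0],
  [0, 0, 30, 0],
  [0, 0, 60, 0],
  [0, 0, 95, 0],
], gripper=1)

```text
time: 13.2
ee_pos: [0.4515, -0.1486, 0.1277]
eef_rot: [-2.094, -2.324, 0.015]
contact_force: [1.0, 0.1, -0.1]
finger_gap: 0.0854
```

drive_tool([
  [12, 16, 0, -0.02],
  [32, 44, 0, -0.04],
  [56, 78, 0, -0.06],
  [82, 114, 0, -0.08],
  [110, 150, 0, -0.1],
  [138, 186, 0, -0.12],
  [164, 222, 0, -0.14],
  [188, 256, 0, -0.14],
  [210, 286, 0, -0.14],
  [225.5, 306, 0, -0.14],
])

```text
time: 14.2
ee_pos: [0.6779, 0.16, 0.1283]
eef_rot: [-2.249, -2.173, 0.012]
contact_force: [-0.5, -0.5, 1.0]
finger_gap: 0.0852
```

drive_tool([
  [0, 0, 0, 0],
  [0, 0, -15, 0],
  [0, 0, -30, 0],
  [0, 0, -45, 0],
  [0, 0, -58, 0],
  [0, 0, -68, 0],
  [0, 0, -75, 0],
  [0, 0, -79, 0],
  [0, 0, -80, 0],
  [0, 0, -80, 0],
])

```text
time: 15.2
ee_pos: [0.6782, 0.1601, 0.0485]
eef_rot: [-2.249, -2.174, 0.012]
contact_force: [0.0, -0.4, -0.6]
finger_gap: 0.0855
```

drive_tool([
  [-1, -2.5, -1, 0],
  [-1, -2.5, -1, 0],
  [-1, -2.5, -1, 0],
  [-1, -2.5, -1, 0],
  [-1, -2.5, -1, 0],
  [-1, -2.5, -1, 0],
  [-1, -2.5, -1, 0],
  [-1, -2.5, -1, 0],
  [-1, -2.5, -1, 0],
  [-1, -2.5, -1, 0],
])

```text
time: 16.2
ee_pos: [0.6772, 0.1576, 0.0475]
eef_rot: [-2.249, -2.174, 0.012]
contact_force: [0.8, 0.4, -0.6]
finger_gap: 0.0857
```

drive_tool([
  [0, 0, 0, 0],
  [0, 0, 0, 0],
  [0, 0, 0, 0],
  [0, 0, 0, 0],
  [0, 0, 0, 0],
  [0, 0, 0, 0],
  [0, 0, 0, 0],
  [0, 0, 0, 0],
  [0, 0, 0, 0],
  [0, 0, 0, 0],
], gripper=-1)

```text
time: 17.2
ee_pos: [0.6773, 0.1576, 0.0479]
eef_rot: [-2.249, -2.174, 0.011]
contact_force: [-3.1, -0.6, 5.2]
finger_gap: 0.0224
```

drive_tool([
  [0, 0, 8, 0],
  [0, 0, 24, 0],
  [0, 0, 44, 0],
  [0, 0, 66, 0],
  [-4, 0, 80, 0],
  [-20, -4, 85, 0],
  [-42, -18, 85, 0],
  [-66, -40, 85, 0],
  [-90, -70, 85, 0],
  [-112, -102, 85, 0],
])

```text
time: 18.2
ee_pos: [0.5633, 0.0552, 0.1325]
eef_rot: [-2.247, -2.175, 0.013]
contact_force: [0.6, -0.2, -1.0]
finger_gap: 0.0226
```

drive_tool([
  [-12, -25, 0, 0],
  [-24, -58, 0, 0],
  [-36, -92, 0, 0],
  [-48, -126, 0, -0.02],
  [-60, -160, 0, -0.02],
  [-72, -194, 0, -0.02],
  [-84, -228, 0, -0.02],
  [-95, -260, 0, -0.02],
  [-103, -284, 0, -0.02],
  [-106, -296, 0, -0.02],
])

```text
time: 19.2
ee_pos: [0.4563, -0.2425, 0.1323]
eef_rot: [-2.271, -2.149, 0.013]
contact_force: [-0.1, 0.5, -2.1]
finger_gap: 0.0225
```

drive_tool([
  [0, 0, 0, 0],
  [0, 0, -15, 0],
  [0, 0, -32, 0],
  [0, 0, -50, 0],
  [0, 0, -66, 0],
  [0, 0, -80, 0],
  [0, 0, -90, 0],
  [0, 0, -96, 0],
  [0, 0, -99, 0],
  [0, 0, -100, 0],
])

```text
time: 20.2
ee_pos: [0.4565, -0.2423, 0.0324]
eef_rot: [-2.271, -2.15, 0.013]
contact_force: [0.1, -0.3, -1.4]
finger_gap: 0.0227
```

Now I'll release and retreat, then move over the aluminium flange.

drive_tool([
  [0, 0, 0, 0],
  [0, 0, 0, 0],
  [0, 0, 0, 0],
  [0, 0, 0, 0],
  [0, 0, 0, 0],
  [0, 0, 0, 0],
  [0, 0, 10, 0],
  [0, 0, 30, 0],
  [0, 0, 60, 0],
  [0, 0, 95, 0],
], gripper=1)

```text
time: 21.2
ee_pos: [0.4558, -0.2418, 0.1283]
eef_rot: [-2.269, -2.149, 0.013]
contact_force: [0.8, -0.5, -0.1]
finger_gap: 0.0855
```

drive_tool([
  [10, 14, 0, 0],
  [28, 40, 0, 0],
  [52, 74, 0, 0],
  [78, 110, 0, 0],
  [104, 146, 0, 0],
  [130, 184, 0, 0],
  [156, 222, 0, 0],
  [182, 260, 0, 0],
  [206, 292, 0, 0],
  [219, 311, 0, 0],
])

```text
time: 22.2
ee_pos: [0.6763, 0.0723, 0.129]
eef_rot: [-2.267, -2.152, 0.011]
contact_force: [0.6, -0.8, -0.6]
finger_gap: 0.0856
```

```bash
python3 - <<'E'
from m import *
s=state(); print(s["time"],np.round(s["ee_pos"],4),np.round(s["joint_pos"],2))
p,d=camera("side"); cv2.imwrite("pics/s3.png",cv2.resize(p[100:360,190:450,::-1],None,fx=2.3,fy=2.3))
for c,b in (("green",(360,180,450,280)),("blue",(365,190,450,240)),("brass",(365,150,450,220))): print(c,quad("side",p,c,b,.02))
E
```

```text
22.2 [0.6763 0.0723 0.129 ] [-0.    0.65  0.07  1.    0.01  1.62]
green [445.1, -57.8, 70.5, 72.3, 3.0]
blue [450.9, -144.8, 77.0, 77.9, 3.2]
brass [456.9, -240.4, 70.2, 76.1, 3.1]
```

View pics/s3.png

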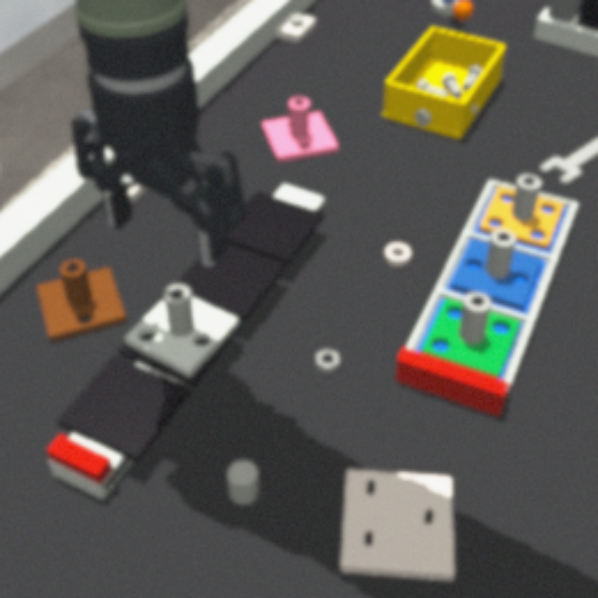

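All three tray flanges sit flat and in the right order, from the red end: green, blue, brass. The jaws are above the aluminium boss (crop (178,300)), so I'll centre at (675.3,69.4) and go down.

drive_tool([
  [-1, -3, 0, 0],
  [-1, -3, -15, 0],
  [-1, -3, -30, 0],
  [-1, -3, -45, 0],
  [-1, -3, -58, 0],
  [-1, -3, -68, 0],
  [-1, -3, -76, 0],
  [-1, -3, -80, 0],
  [-1, -3, -81, 0],
  [-1, -3, -81, 0],
])

```text
time: 23.25
ee_pos: [0.6767, 0.0716, 0.0481]
eef_rot: [-2.265, -2.154, 0.007]
contact_force: [0.2, -0.3, 0.1]
finger_gap: 0.0854
```

drive_tool([
  [0, 0, 0, 0],
  [0, 0, 0, 0],
  [0, 0, 0, 0],
  [0, 0, 0, 0],
  [0, 0, 0, 0],
  [0, 0, 0, 0],
  [0, 0, 0, 0],
  [0, 0, 0, 0],
  [0, 0, 0, 0],
  [0, 0, 0, 0],
], gripper=-1)

```text
time: 24.25
ee_pos: [0.6768, 0.0716, 0.0487]
eef_rot: [-2.265, -2.155, 0.007]
contact_force: [-2.7, -0.2, 5.7]
finger_gap: 0.0224
```

drive_tool([
  [0, 0, 8, 0],
  [0, 0, 24, 0],
  [0, 0, 44, 0],
  [0, 0, 60, 0.05],
  [-10, 2, 72, 0.12],
  [-34, 10, 76, 0.19],
  [-66, 20, 76, 0.26],
  [-100, 30, 76, 0.34],
  [-134, 40, 76, 0.42],
  [-165, 50, 76, 0.48],
])

```text
time: 25.25
ee_pos: [0.5099, 0.1219, 0.1245]
eef_rot: [-1.685, -2.634, 0.013]
contact_force: [-0.2, 0.8, -2.1]
finger_gap: 0.0222
```

```bash
python3 - <<'E'
from h import *
from scipy.spatial.transform import Rotation as R
s=state(); print(s["time"],np.round(s["ee_pos"],4),np.round(s["joint_pos"],2),R.from_rotvec(s["eef_rot"]).as_matrix().round(3).tolist())
for r in ([-2.267,-2.152,.011],): print(R.from_rotvec(r).as_matrix().round(3).tolist())
E
```

```text
25.25 [0.5099 0.1219 0.1245] [ 0.09  0.39 -0.4   0.8   0.    1.23] [[-0.419, 0.908, -0.017], [0.908, 0.419, 0.001], [0.008, -0.015, -1.0]]
[[0.052, 0.999, -0.016], [0.999, -0.052, 0.007], [0.006, -0.016, -1.0]]
```

drive_tool([
  [-15, 4, 0, 0],
  [-35, 10, 0, 0],
  [-55, 15, 0, 0],
  [-70, 19, -4, 0],
  [-78, 21, -14, 0],
  [-78.5, 21.5, -28, 0],
  [-78.5, 21.5, -42, 0],
  [-78.5, 21.5, -54, 0],
  [-78.5, 21.5, -62, 0],
  [-78.5, 21.5, -65, 0],
])

```text
time: 26.25
ee_pos: [0.431, 0.1433, 0.0589]
eef_rot: [-1.684, -2.633, 0.014]
contact_force: [-0.3, 0.7, -0.7]
finger_gap: 0.0225
```

```bash
python3 - <<'E'
from m import *
p,d=camera("top"); q,e=camera("side"); s=state(); print(s["time"],np.round(s["ee_pos"],4))
np.savez("pics/h.npz",p=p,q=q)
a=cv2.resize(p[250:340,200:300,::-1],None,fx=5,fy=5,interpolation=cv2.INTER_CUBIC)[:450]
b=cv2.resize(q[250:365,310:425,::-1],None,fx=3.91,fy=3.91,interpolation=cv2.INTER_CUBIC)[:449]
cv2.imwrite("pics/h.png",np.hstack([a[:449,:400],b[:,:400]]))
E
```

```text
26.35 [0.4313 0.1434 0.0594]
```

View pics/h.png

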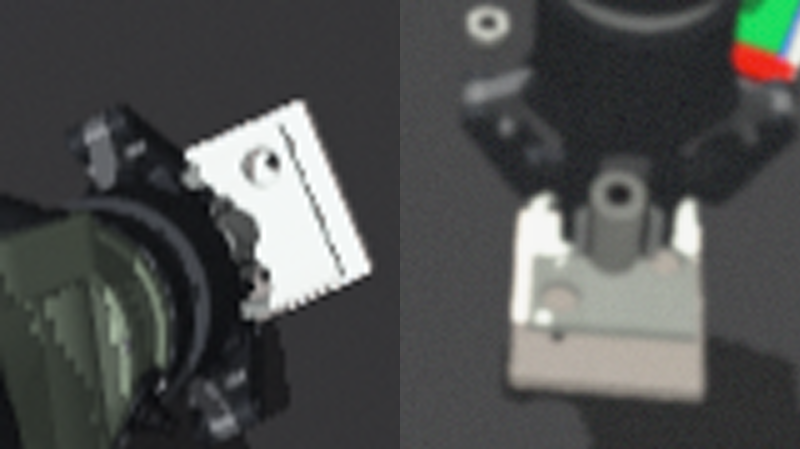

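The picture shows the flange level above the plate, with its yaw parallel to it. In the top half a stud is visible through the hole at (262,165). I'll measure the offset from the boss top in the side view, and from that hole and the flange edge in the top view.

```bash
python3 - <<'E'
from h import *
T=lambda x,y:(x/5-.4+200,y/5-.4+250); S=lambda x,y:((x-400)/3.91-.37+310,y/3.91-.37+250)
print("boss->centre",onz("side",S(618,192),.0905)*1000)
print("hole",onz("top",T(262,165),.0465)*1000,"want 461.0,129.6")
e=onz("top",[T(283,122),T(343,275)],.0465)[:,:2]*1000; t=(e[1]-e[0])/np.linalg.norm(e[1]-e[0]); n=np.array([-t[1],t[0]])
print("edge",e,"yaw",np.degrees(np.arctan2(-t[1],-t[0])),"dist to plate centre",n@(np.array([432.2,141.4])-e[0]))
f=onz("side",[S(512,326),S(700,338)],.0465)[:,:2]*1000; t=(f[1]-f[0])/np.linalg.norm(f[1]-f[0]); n=np.array([-t[1],t[0]])
print("near edge",f,"dist",n@(np.array([432.2,141.4])-f[0]),"ang",np.degrees(np.arctan2(t[1],t[0])))
print("stud tip seen in hole",onz("top",T(270,160),.026)*1000)
E
```

```text
boss->centre [[433.31334622 140.94921562  90.5       ]]
hole [[461.88003354 128.74626775  46.5       ]] want 461.0,129.6
edge [[480.21140296 119.54461875]
 [414.34707099  93.47103928]] yaw 21.597026201909035 dist to plate centre -37.992896417254094
near edge [[455.71493644 193.97287584]
 [383.53499649 162.30454549]] dist 38.69539063147259 ang -156.31094783746855
stud tip seen in hole [[461.80962857 129.62080366  26.        ]]
```

The offset is about (+1,-0.6) mm with yaw within 1°, well inside the 4 mm play. I'll trim it and lower gently.

drive_tool([
  [-1, 0.6, 0, 0],
  [-1, 0.6, -3, 0],
  [-1, 0.6, -6, 0],
  [-1, 0.6, -9, 0],
  [-1, 0.6, -12, 0],
  [-1, 0.6, -15, 0],
  [-1, 0.6, -18, 0],
  [-1, 0.6, -21, 0],
  [-1, 0.6, -24, 0],
  [-1, 0.6, -26, 0],
])

```text
time: 27.35
ee_pos: [0.4302, 0.1439, 0.033]
eef_rot: [-1.684, -2.634, 0.014]
contact_force: [-0.3, -0.4, 0.1]
finger_gap: 0.0224
```

No load beyond the weight, and the height is as expected for a full seat. Releasing and retreating.

drive_tool([
  [0, 0, 0, 0],
  [0, 0, 0, 0],
  [0, 0, 0, 0],
  [0, 0, 0, 0],
  [0, 0, 0, 0],
  [0, 0, 0, 0],
  [0, 0, 10, 0],
  [0, 0, 30, 0],
  [0, 0, 60, 0],
  [0, 0, 95, 0],
], gripper=1)

```text
time: 28.35
ee_pos: [0.4293, 0.1438, 0.1291]
eef_rot: [-1.684, -2.632, 0.016]
contact_force: [0.6, -0.5, 0.2]
finger_gap: 0.0855
```

drive_tool([
  [5, 15, 20, 0],
  [10, 40, 40, 0],
  [15, 70, 60, 0],
  [20, 100, 70, 0],
  [20, 130, 70, 0],
  [20, 160, 70, 0],
  [20, 190, 70, 0],
  [20, 215, 70, 0],
  [20, 230, 70, 0],
  [20, 230, 70, 0],
])

```text
time: 29.35
ee_pos: [0.449, 0.3751, 0.1993]
eef_rot: [-1.681, -2.634, 0.015]
contact_force: [0.5, -0.3, -0.1]
finger_gap: 0.0854
```

```bash
python3 - <<'E'
from m import *
p,d=camera("top"); q,e=camera("side"); s=state(); print(s["time"],np.round(s["ee_pos"],4))
a=cv2.resize(p[250:330,210:450,::-1],None,fx=3.3,fy=3.3,interpolation=cv2.INTER_CUBIC)
b=cv2.resize(q[160:365,310:450,::-1],None,fx=1.6,fy=1.6,interpolation=cv2.INTER_CUBIC)
o=np.zeros((a.shape[0]+b.shape[0],a.shape[1],3),np.uint8); o[:a.shape[0]]=a; o[a.shape[0]:,:b.shape[1]]=b
cv2.imwrite("pics/f.png",o)
for v in((245,301),(240,290),(262,293)): print(v,dep("top",v,d).round(4))
for c,b in (("green",(305,255,450,315)),("brass",(305,255,450,315))): print(c,quad("top",p,c,b,.02))
E
```

```text
29.45 [0.4491 0.3732 0.1991]
(245, 301) [[0.4255 0.1399 0.0635]]
(240, 290) [[0.4429 0.1622 0.0177]]
(262, 293) [[0.4354 0.1122 0.0186]]
green [446.2, -57.1, 70.3, 71.0, 2.3]
brass [457.1, -241.1, 70.1, 71.6, 3.3]
```

View pics/f.png

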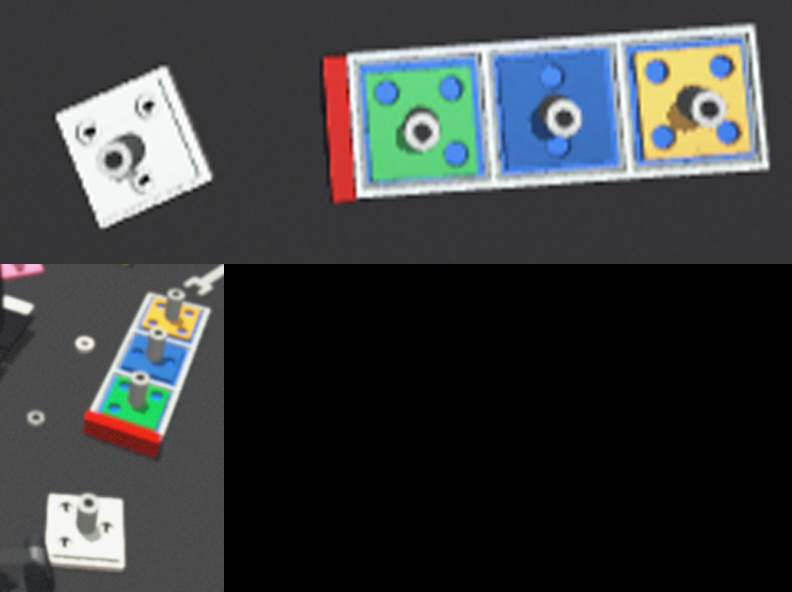

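The picture shows all three studs standing in the aluminium flange's holes (crop (87,131), (146,104), (142,180)). Its boss top reads z≈0.0635 against 0.064 nominal, and its plate top reads 0.018–0.019 against 0.020. Green, blue and brass lie flat, one in each pocket. Handing in.

```bash
python3 -c "
from bench import *
print(sign_off())"
```

```text
the job is handed in; nothing more can be done
None
```

I mounted the aluminium flange_tri flat on the stud plate over all three studs. The other three are in the tray in reverse order, counting from the tray's red end: green, blue, then brass farthest away. I handed the job in at about 29.5 s of the 96 s allowed.

**Final checks, from the last pictures:**
- **Stud plate:** all three studs are visible in the flange's holes. The boss top reads 63.5 mm against 64 mm nominal, and the plate top reads about 18 mm against 20 mm, within camera accuracy.
- **Tray:** green and brass measure within about 2 mm of their pocket centres and 1° of the tray's yaw. I checked blue by eye only in the last picture. Its earlier side-view figure was about 5 mm off along the row, which I put down to the blue pocket floor merging into the colour mask.
- **Robot:** the gripper is open and clear of everything. Reported contact forces at the end of each move stayed under about 7 N.

**Not clean:** my first move call was refused because its rows had three numbers instead of four. Nothing moved and no time was lost.

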